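# Hang the keyhole bottle holder on its stand and load it

### The arm

A 6-joint arm with a two-finger parallel gripper is mounted at the origin on a cart in front of the work surface, level with it; the furniture and walls round the work are solid. World frame = base frame: x ahead of the robot, y to its left, z up, the work surface at z = 0. Lengths are in m, angles in rad, forces in N, time in s.
With the tool pointing down it reaches from about 0.225 to 0.725 m from the base axis. Payload 3.1 kg.
Tool frame: the origin (TCP) lies at the very end of the fingers, on their centre line; the grasp point (between the pads) lies 19 mm behind it; z points along the fingers, y is the line along which they close (so a half turn about z gives the same grasp; the last joint's range is limited). The gripper opens to 85 mm and grips with 20 to 120 N. Pads are 22 mm wide; open, the fingers measure 114 mm over their backs; the gripper's body (76 mm by 85 mm) begins 54 mm behind the grasp point. The pads swing forward as they close: fully open they stand 13 mm farther back than shut.
Start: joints at [-1.368, 0.048, 0.099, 1.622, 0, 1.443], TCP at [0.171, -0.497, 0.231] pointing down, gripper open.
Joint ranges: [-2.91, 2.91], [-0.99, 1.94], [-1.21, 1.42], [-2.12, 2.29], [-1.49, 1.47], [-3.14, 3.14]. Speed limits (rad/s): [2.79, 2.79, 3.14, 3.14, 3.14, 3.14].

### API

Orientations are given as a rotation vector (axis times angle).
In Python, from station import readout, cams, job, nets gives the robot as it stands.
- The arm moves only by the tool carry_out, never from a script. Its argument "rows" is a list of rows, each a list of 7 numbers: the gripper command: -1 is shut, 1 is fully open, values between are in proportion, then the shift along the tool's x, y, z in mm, then the turn, a rotation vector about the tool's x, y, z in rad. In form: [[fingers, dx, dy, dz, ax, ay, az], ...]. A call has 1 to 20 rows; each row shifts and turns the commanded pose from where the row before left it, along the tool's axes as they then stand; what a row does not reach is not made up. A row lasts 1/12 s, in which the tool goes at most 41.7 mm and 7.16 degrees, less where a joint would pass 70% of its speed; a pose out of reach is approached as far as the arm can. A call with a gripper value outside its range is refused whole. The fingers move at their own pace and stop on an object; "grip_force" is the grip in N (left out, the last holds). Time passes only in rows, so rows that do not move let the fingers close. It gives the time, the measured TCP pose, the force, the opening and the grip force at its end, in the units of the state.
- readout.get_obs(): the state, without advancing time (a new reading comes with each control period).
- cams.grab_frame(name): name is "scene" or "side" or "wrist"; returns (picture, depth): 480x640x3 uint8, red, green, blue; 480x640 float32, m along the optical axis (not along the pixel's ray), 0 where there is no reading.
- cams.camera_info(name): a dict with "camera_matrix" (3x3 intrinsics, pixels), "rvec" (rotation vector, rad) and "tvec" (3), from world to camera coordinates, as OpenCV has them; the wrist camera has in their place "mount" (4x4, takes a point from camera to tool coordinates, whose origin is the TCP and whose axes are the flange's). Camera axes: x right, y down, z forward; pixel columns grow to the right and rows downward; lengths in m; the calibration is good to about 2 mm. A picture is of the moment at which its call begins: read the wrist's pose just before it. camera_info takes no time and is no camera call.
- job.hand_in(): hands the job in; it is judged then, once.
Trained networks look in the newest picture that a camera, given by its name, has taken for a name from the list of things; names that differ only in an ending like _2 or _b are one class to them, and where a whole thing is asked for, a point or a joint stands for the part that bears it (a point fixed in the world has none). Each returns a list of dicts, best first, with "score" (0 to 1); they miss things now and then, are a little off and sometimes report something else, mostly with a low value. They report only what shows in the picture. A call takes as long as a camera call. They do not tell look-alikes from the thing itself.
- nets.silhouettes(label, camera): "region" (480x640 bool, what is visible of it) and "rect" ([left, top, width, height] in pixels, round what is visible of it).
The state is a dict: "time": time; "qpos": joint angles; "qvel": joint speeds; "joint_torque": joint torques, N m; "tcp_pos": TCP position; "tool_rot": TCP orientation; "ft_force": force on the tool from outside, world axes, zero at the start; "wrist_torque": the same for the moment, N m; "gripper_width": finger opening in m; "grasp_force": force on a finger pad.
Only numpy, scipy, OpenCV 4.12 (cv2) and the standard library are available. Lean on these libraries where they do the work, as an engineer would, in place of code of your own. Each camera call takes 0.05 s, during which the arm holds its last target. There are 200 camera calls.

### The job

Hang the empty two-bottle holder on the grey stand: pass the two screw heads through the round ends of the keyholes in its back plate, lower it until both screws sit fully home at the top of the narrow slots, and let it go. Then stand the two loose white sample bottles upright in its two holes, right down on the tray floor, one in each. Keep the bottles upright all the time and leave the other things on the table where they are.

Things in the scene. Friction and masses are not known exactly. Their poses are not given: they have to be found in the camera images.
- holder: Sheet-steel bottle holder, 105 (x) x 170 (y) x 118 (z) mm, 0.3-0.5 kg, standing on its tray. Origin in the underside; z up, -x its open front, +x its back, +y left as seen from the front. Tray floor z 0-4 mm, upper plate with two bottle holes z 32-36 mm, both from x -45 to +56. Upright back plate x +56 to +60, z 0-118 mm, with two keyholes. Centre of mass near x +18, y 0.
- holder_grip (a point): Centre of the holder's black handle block, at (15, 0, 86) mm in the holder's frame, axes as the holder. The block is 12 mm thick (y), 60 mm long (x), z 66 to 106 mm: pinch it across its thickness from above. Below it a 5 mm web goes down to the upper plate.
- slot_top_left (a point): Left keyhole (+y) of the holder: where the axis of a fully seated screw lies, mid-thickness of the 4 mm back plate, at (58, 55, 97) mm in the holder's frame, axes as the holder. The round entry hole, 26 mm in diameter, is centred 29 mm below this point; the slot, 12 mm wide, goes UP from it and ends 4 mm above this point.
- slot_top_right (a point): The same point of the right keyhole, (58, -55, 97) mm in the holder's frame.
- hole_left (a point): Centre of the left bottle hole in the top face of the upper plate, at (-8, 50, 36) mm in the holder's frame, axes as the holder. The hole is 46 mm in diameter; the tray floor on which a bottle stands is 32 mm lower.
- hole_right (a point): The same for the right bottle hole, (-8, -50, 36) mm.
- stand: Fixed grey steel hanger board, 190 mm wide (y), 205 mm high, on an 8 mm foot reaching 60 mm in front of it. Origin on the table under the board's front face; z up, -x is where the board faces (towards the robot). Two screws stick out of the face. With the holder hung home, their axes are parallel (it leans forward a degree or two), its back is at the board and its underside 68 mm above the table.
- screw_left (a point): Left screw (+y of the stand), on its axis at mid-shank, 3.25 mm in front of the board, at y +55, z 165 mm of the stand; axes as the stand. Shank 8 mm in diameter and 6.5 mm long from the board, then a flat head 18 mm in diameter, 5 mm thick.
- screw_right (a point): The same point of the right screw, y -55 mm of the stand.
- bottle_a_center (a point): Centre (half-way up) of a white sample bottle, 38 mm in diameter (body and cap), 84 mm tall, 60 g, standing on the table; z along its axis. The two bottles are interchangeable. Not meant: the bottles at the far left back round the large white jar, and the larger bottle with a tube at the pump.
- bottle_b_center (a point): Centre of the other white sample bottle, same size.
- orange_jar: Bystander: white jar with orange cap, 54 mm in diameter, 114 mm tall; origin in its underside.
- cylinder: Bystander: white measuring cylinder, 42 mm foot, 122 mm tall; origin in its underside.
- wash_bottle: Bystander: white wash bottle with bent spout, 69 x 93 mm, 177 mm tall; origin in its underside.
- filter_case: Bystander: square white filter case, 106 x 106 x 23 mm, lying flat; origin in its underside.
Things that resemble listed ones, but are neither listed nor needed, are in the scene too. Leave any blue or brown look-alike of the part that bears bottle_a_center alone.

How it is judged:
On the way:
1. the empty holder hangs on both screws, seated at the tops of the slots and let go (distance between slot_top_left and screw_left below 0.005 m and distance between slot_top_right and screw_right below 0.005 m and horizontal distance between each of bottle_a_center, bottle_b_center and holder_grip above 0.1 m and contact force between the fingers and holder below 0.3 N), for 0.3 s.
At the end, for the whole second after the job is handed in: Both slot-top points lie within 5 mm of the screws' axis points (holder hanging fully home), and each bottle stands in its own hole: centre within 9 mm of the hole's axis, on the tray floor within 5 mm, within 0.15 rad of upright; holder at rest (distance between slot_top_left and screw_left below 0.005 m and distance between slot_top_right and screw_right below 0.005 m and (((horizontal distance between bottle_a_center and hole_left below 0.009 m and z of bottle_a_center in the frame of hole_left between 0.005 and 0.015 m) and (horizontal distance between bottle_b_center and hole_right below 0.009 m and z of bottle_b_center in the frame of hole_right between 0.005 and 0.015 m)) or ((horizontal distance between bottle_a_center and hole_right below 0.009 m and z of bottle_a_center in the frame of hole_right between 0.005 and 0.015 m) and (horizontal distance between bottle_b_center and hole_left below 0.009 m and z of bottle_b_center in the frame of hole_left between 0.005 and 0.015 m))) and angle between each of bottle_a_center, bottle_b_center's own z axis and vertical below 0.15 rad and linear speed of holder below 0.02 m/s); the robot touches nothing.
It fails at once if a sample bottle is tipped more than 0.6 rad (angle between any of bottle_a_center, bottle_b_center's own z axis and vertical above 0.6 rad).
It fails at once if a bystander (jar, measuring cylinder, wash bottle, filter case) is pushed more than 30 mm (distance of any of orange_jar, cylinder, wash_bottle, filter_case from where it was at the start of the episode above 0.03 m).
It also fails if it takes over 72 s, if anything falls off the work surface, if the arm or the gripper's body presses on something with over 40 N, if the wrist force passes 120 N, or if a joint passes its speed limit or range.

## Working session

There is one attempt and no reset: what is moved stays moved. The work goes in short steps, Python scripts to look and compute and a tool call to move; the robot and the scene stay as the last step left them, time stands still between calls to the robot, and variables do not carry over. Pictures are saved under pics/ and viewed, at most 10 in all, crops included, and the job is handed in when it is done.

Besides the shell and the picture viewer there is one more tool, called after "Emit:" as name(argument=value, ...) on one line, values as JSON. carry_out: Moves the arm, as the interface text tells. Its arguments: {"type":"object","properties":{"rows":{"type":"array"},"grip_force":{"type":"number"}},"required":["rows"]}

```bash
mkdir -p pics
cat > h.py <<'E'
import numpy as np, cv2
from station import readout, cams, job, nets
def world(cam,depth,info=None,tcp=None):
    i=info or cams.camera_info(cam); K=np.array(i["camera_matrix"])
    v,u=np.mgrid[0:480,0:640]
    P=np.stack([(u-K[0,2])/K[0,0]*depth,(v-K[1,2])/K[1,1]*depth,depth],-1)
    if "mount" in i:
        M=np.array(i["mount"]); p,r=tcp; R=cv2.Rodrigues(np.array(r,float))[0]
        Pt=P@M[:3,:3].T+M[:3,3]; return Pt@R.T+np.array(p)
    R=cv2.Rodrigues(np.array(i["rvec"],float))[0]; t=np.array(i["tvec"],float).ravel()
    return (P-t)@R
def grab(cam):
    o=readout.get_obs(); im,d=cams.grab_frame(cam)
    W=world(cam,d,tcp=(o["tcp_pos"],o["tool_rot"])); W[d<=0]=np.nan
    return im,d,W
def save(n,im): cv2.imwrite("pics/"+n,im[...,::-1])
E
python3 - <<'E'
from h import *
np.set_printoptions(precision=4,suppress=True)
o=readout.get_obs(); print({k:np.round(v,3) for k,v in o.items()})
for c in ("scene","side"):
    im,d,W=grab(c); save(c+"0.png",im); np.savez(c+"0.npz",im=im,d=d,W=W)
    i=cams.camera_info(c); R=cv2.Rodrigues(np.array(i["rvec"],float))[0]; print(c,"campos",-R.T@np.array(i["tvec"]).ravel())
    for l in ("holder","stand","bottle_a_center","orange_jar","cylinder","wash_bottle","filter_case"):
        for r in nets.silhouettes(l,c):
            m=r["region"]&(d>0); print(c,l,round(r["score"],2),r["rect"],np.nanmedian(W[m],0),np.nanpercentile(W[m],2,0),np.nanpercentile(W[m],98,0))
print(cams.camera_info("wrist"))
E
```

```text
{'time': np.float64(0.0), 'qpos': array([-1.368,  0.049,  0.098,  1.622,  0.   ,  1.443]), 'qvel': array([ 0.001,  0.001,  0.001, -0.002,  0.001, -0.002]), 'joint_torque': array([  0.   , -33.878,  32.002,   0.02 ,  -0.   ,  -0.   ]), 'tcp_pos': array([ 0.17 , -0.496,  0.23 ]), 'tool_rot': array([-3.096, -0.517,  0.   ]), 'ft_force': array([ 0.268,  0.567, -0.014]), 'wrist_torque': array([ 0.003, -0.022,  0.036]), 'grasp_force': np.float64(0.0), 'gripper_width': np.float64(0.085)}
scene campos [-0.1188  0.8408  0.9171]
scene holder 0.96 [223.5, 313.8, 70.7, 96.0] [0.437  0.443  0.0363] [0.3617 0.357  0.0025] [0.5306 0.5154 0.1171]
scene stand 0.79 [334.5, 120.9, 75.6, 105.3] [ 0.6239 -0.1437  0.089 ] [ 0.5595 -0.2414  0.001 ] [ 0.6699 -0.0601  0.2035]
scene bottle_a_center 0.74 [361.7, 223.2, 14.0, 32.6] [0.4931 0.0291 0.0499] [0.4814 0.0091 0.0035] [0.5144 0.0374 0.0831]
scene bottle_a_center 0.65 [320.0, 286.1, 18.5, 34.3] [0.4318 0.2421 0.0513] [ 0.4213  0.2122 -0.0015] [0.4545 0.2519 0.0827]
scene orange_jar 0.64 [285.5, 246.7, 23.1, 46.3] [0.5343 0.2317 0.0771] [0.5212 0.2001 0.
[... 1844 characters left out ...]
5 0.1134]
side wash_bottle 0.92 [289.3, 217.1, 27.7, 56.2] [0.6171 0.0746 0.0914] [0.5963 0.0437 0.0133] [0.6571 0.0922 0.1696]
side wash_bottle 0.53 [244.9, 290.6, 72.7, 82.9] [0.4419 0.4534 0.0396] [0.3619 0.3663 0.0038] [0.5795 0.5178 0.1197]
side filter_case 0.76 [386.7, 246.5, 32.3, 18.2] [ 0.4156 -0.1497  0.0227] [ 0.3614 -0.2283  0.0022] [ 0.4786 -0.109   0.0269]
{'camera_matrix': array([[364.3154,   0.    , 311.3   ],
       [  0.    , 364.3154, 238.8656],
       [  0.    ,   0.    ,   1.    ]]), 'mount': array([[-0.    , -0.9599, -0.2805,  0.0706],
       [ 1.    ,  0.    , -0.0002,  0.0006],
       [ 0.0002, -0.2805,  0.9599, -0.1413],
       [ 0.    ,  0.    ,  0.    ,  1.    ]])}
```

Run:
```python
import cv2
a=cv2.imread("pics/scene0.png")[100:430,180:480]
cv2.imwrite("pics/s1.png",cv2.resize(a,None,fx=1.8,fy=1.8,interpolation=cv2.INTER_CUBIC))
```

```text
(no output)
```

View pics/s1.png

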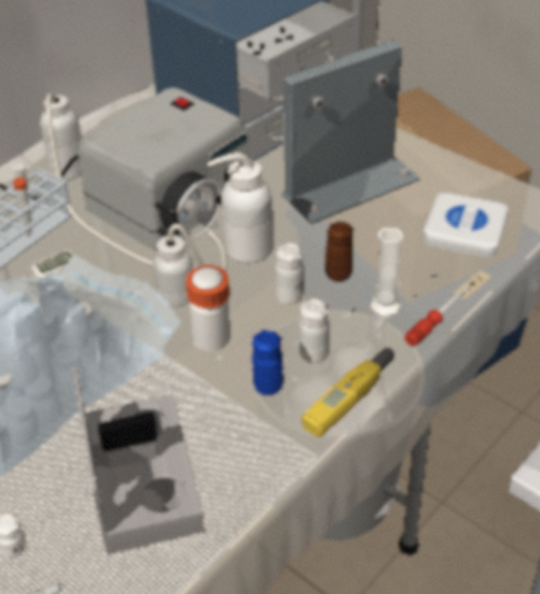

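Candidates, in full-image pixels:
- White bottles at (340,252) and (354,283). These are the ones wanted.
- Blue at (328,303) and brown at (368,240). These are look-alikes, and the network's two scene hits are actually these.
- A tube bottle at (276,250), by the pump.
- Bottles at the far left back.

The holder is at about (260,360), with its back plate on the image left.

Run:
```python
from h import *
np.set_printoptions(precision=4,suppress=True)
for c in ("scene","side"):
    z=np.load(c+"0.npz"); W=z["W"]; im=z["im"].astype(int)
    X,Y,Z=W[...,0],W[...,1],W[...,2]
    hsv=cv2.cvtColor(z["im"],cv2.COLOR_RGB2HSV)
    # object clusters: caps region z 60..88
    m=((Z>.055)&(Z<.092)&(X>.33)&(X<.6)&(Y>-.05)&(Y<.3)).astype(np.uint8)
    n,L,st,_=cv2.connectedComponentsWithStats(m)
    for k in range(1,n):
        if st[k,4]>20:
            s=L==k; print(c,"cl",st[k],np.median(W[s],0),np.percentile(W[s],98,0)[2],"mid",(np.percentile(W[s],2,0)+np.percentile(W[s],98,0))/2,"rgb",im[s].mean(0))
    # holder: back plate top
    h=(X>.3)&(X<.6)&(Y>.33)&(Y<.56)
    bp=h&(Z>.09)&(Z<.125)&(im.sum(-1)>150); blk=h&(Z>.095)&(Z<.115)&(im.max(-1)<70)
    for nme,s in (("plate",bp),("blk",blk)):
        p=W[s]; print(c,nme,len(p)); 
        if len(p)>5:
            (cx,cy),(w,hh),a=cv2.minAreaRect(p[:,:2].astype(np.float32)); print((cx,cy),(w,hh),a,np.median(p,0))
    # stand board face fit
    s=(X>.54)&(X<.72)&(Y>-.26)&(Y<-.03)&(Z>.03)&(Z<.21)
    p=W[s]
    for it in range(4):
        A=np.c_[p[:,1:],np.ones(len(p))]; co=np.linalg.lstsq(A,p[:,0],rcond=None)[0]; r=p[:,0]-A@co; p=p[np.abs(r)<max(.004,1.5*r.std())]
    print(c,"board x=%.4f*y+%.4f*z+%.4f"%tuple(co),"yaw",np.degrees(np.arctan(-co[0])),p.min(0),p.max(0),len(p))
    A=np.stack([Y,Z,np.ones_like(Y)],-1); r=X-A@co
    s=(r<-.007)&(r>-.02)&(Y>-.25)&(Y<-.04)&(Z>.14)&(Z<.19)
    n,L,st,_=cv2.connectedComponentsWithStats(s.astype(np.uint8))
    for k in range(1,n):
        if st[k,4]>3: print("screw",st[k],np.median(W[L==k],0),np.median(r[L==k]))
```

```text
scene cl [322 213   9  16  87] [0.5977 0.0575 0.072 ] 0.09065379713264693 mid [0.5976 0.0576 0.0733] rgb [120.7816 117.4368 111.4713]
scene cl [361 223  16  17 216] [0.4952 0.025  0.0755] 0.08355999656333128 mid [0.4992 0.0203 0.0697] rgb [85.3426 53.9444 36.3519]
scene cl [333 235  16  18 228] [0.5176 0.1019 0.0761] 0.08324275538569498 mid [0.5208 0.097  0.0693] rgb [192.8026 186.8333 178.0307]
scene cl [390 240  12  17 138] [0.4078 0.0371 0.0735] 0.09005740362857705 mid [0.4123 0.0318 0.0728] rgb [189.7536 184.2391 174.4203]
scene cl [283 259  25  20 259] [0.53   0.2358 0.0716] 0.09177898054685231 mid [0.5399 0.2258 0.0738] rgb [163.8571 128.1429 112.4556]
scene cl [346 266  17  19 250] [0.4257 0.1626 0.0776] 0.08368174659296665 mid [0.4294 0.1589 0.0698] rgb [195.132 189.212 180.328]
scene cl [319 283  18  20 278] [0.4349 0.2387 0.077 ] 0.08332640257801445 mid [0.4389 0.2352 0.0696] rgb [ 41.1547  67.3489 136.6799]
scene plate 227
(0.4661787450313568, 0.4525860548019409) (0.05063831806182861, 0.1680814027786255) 55.842689514160156 [0.4687 0.4769 0.1173]
scene blk 239
(0.4561397135
[... 1161 characters left out ...]
76.4021 169.6443]
side cl [322 282  15  18 212] [0.4363 0.2431 0.0743] 0.08639633412604325 mid [0.4399 0.2366 0.0708] rgb [ 61.4104  84.8255 142.0943]
side plate 471
(0.4633054733276367, 0.44266390800476074) (0.07620535790920258, 0.1734628975391388) 56.256256103515625 [0.4678 0.4678 0.1083]
side blk 135
(0.4547189772129059, 0.4397159814834595) (0.05250568687915802, 0.010867065750062466) 54.16408920288086 [0.4548 0.4403 0.1025]
side board x=0.3094*y+0.0019*z+0.6745 yaw -17.191238229919218 [ 0.5971 -0.248   0.0302] [ 0.6598 -0.0584  0.2093] 1860
screw [356 193   5   5  21] [ 0.6002 -0.2018  0.1669] -0.01139534009845733
screw [329 200   6   6  22] [ 0.6318 -0.0952  0.1664] -0.012767745697330246
```

Emit:
carry_out(rows=[[1,0,0,0,0,0,-0.1226],[1,0,0,0,0,0,-0.1226],[1,0,0,0,0,0,-0.1226],[1,0,0,0,0,0,-0.1226],[1,0,0,0,0,0,-0.1226],[1,0,0,0,0,0,-0.1226],[1,0,0,0,0,0,-0.1226],[1,0,0,0,0,0,-0.1226],[1,0,0,0,0,0,-0.1226],[1,0,0,0,0,0,-0.1226],[1,0,0,0,0,0,-0.1226],[1,0,0,0,0,0,-0.1226],[1,0,0,0,0,0,-0.1226],[1,0,0,0,0,0,-0.1226],[1,0,0,0,0,0,-0.1226],[1,0,0,0,0,0,-0.1226],[1,0,0,0,0,0,-0.1226],[1,0,0,0,0,0,-0.1226],[1,0,0,0,0,0,-0.1226],[1,0,0,0,0,0,-0.1226]])

```text
time: 2.47
tcp_pos: [0.1705, -0.4965, 0.2313]
tool_rot: [-0.551, -3.093, 0.0]
ft_force: [-0.8, 0.6, 1.0]
gripper_width: 0.0854
grasp_force: 0.0
```

Emit:
carry_out(rows=[[1,0,0,0,0,0,-0.1226],[1,0,0,0,0,0,-0.1226],[1,0,0,0,0,0,-0.1226],[1,0,0,0,0,0,-0.1226],[1,0,0,0,0,0,-0.1226],[1,0,0,0,0,0,-0.1226],[1,0,0,0,0,0,-0.1226],[1,0,0,0,0,0,-0.1226],[1,0,0,0,0,0,-0.1226],[1,0,0,0,0,0,-0.1226],[1,0,0,0,0,0,-0.1226]])

```text
time: 3.38
tcp_pos: [0.1705, -0.4966, 0.2313]
tool_rot: [1.5, -2.76, 0.0]
ft_force: [-0.1, 0.2, 0.2]
gripper_width: 0.0855
grasp_force: 0.0
```

Emit:
carry_out(rows=[[1,-39.1,11.2,0,0,0,0],[1,-39.1,11.2,0,0,0,0],[1,-39.1,11.2,0,0,0,0],[1,-39.1,11.2,0,0,0,0],[1,-39.1,11.2,0,0,0,0],[1,-39.1,11.2,0,0,0,0],[1,-39.1,11.2,0,0,0,0],[1,-39.1,11.2,0,0,0,0],[1,-39.1,11.2,0,0,0,0],[1,-39.1,11.2,0,0,0,0],[1,-39.1,11.2,0,0,0,0],[1,-39.1,11.2,0,0,0,0]])

```text
time: 4.38
tcp_pos: [0.3158, -0.0287, 0.2318]
tool_rot: [-1.49, 2.764, -0.003]
ft_force: [2.4, -0.4, -0.1]
gripper_width: 0.0852
grasp_force: 0.0
```

Emit:
carry_out(rows=[[1,-39.1,11.2,0,0,0,0],[1,-39.1,11.2,0,0,0,0],[1,-39.1,11.2,0,0,0,0],[1,-39.1,11.2,0,0,0,0],[1,-39.1,11.2,0,0,0,0],[1,-39.1,11.2,0,0,0,0],[1,-39.1,11.2,0,0,0,0],[1,-39.1,11.2,0,0,0,0],[1,-39.1,11.2,0,0,0,0],[1,-39.1,11.2,0,0,0,0],[1,-39.1,11.2,0,0,0,0],[1,-39.1,11.2,0,0,0,0],[1,0,0,0,0,0,0],[1,0,0,0,0,0,0]])

```text
time: 5.55
tcp_pos: [0.4606, 0.437, 0.2275]
tool_rot: [1.493, -2.758, 0.002]
ft_force: [-0.7, 0.0, -0.2]
gripper_width: 0.0854
grasp_force: 0.0
```

```bash
cat > hold.py <<'E'
from h import *
import sys
np.set_printoptions(precision=4,suppress=True)
o=readout.get_obs(); print(o["time"],o["tcp_pos"],o["tool_rot"],o["qpos"])
im,d,W=grab("wrist"); save(sys.argv[1]+".png",im); np.savez(sys.argv[1]+".npz",im=im,d=d,W=W)
X,Y,Z=W[...,0],W[...,1],W[...,2]
h=(X>.3)&(X<.6)&(Y>.33)&(Y<.56)
def rect(n,s):
    p=W[s]; p=p[np.all(np.isfinite(p),1)]
    s8=s.astype(np.uint8); k,L,st,_=cv2.connectedComponentsWithStats(s8); 
    b=1+np.argmax(st[1:,4]); p=W[(L==b)&np.isfinite(Z)]
    (cx,cy),(w,hh),a=cv2.minAreaRect(p[:,:2].astype(np.float32)); print(n,len(p),(cx,cy),(w,hh),a,"z",np.percentile(p[:,2],[5,50,95]))
rect("blk",h&(Z>.095)&(Z<.112)&(im.max(-1)<80))
rect("plate-top",h&(Z>.113)&(Z<.125))
rect("upper",h&(Z>.028)&(Z<.042))
E
python3 hold.py w1
```

```text
5.55 [0.4606 0.437  0.2275] [ 1.4929 -2.7581  0.0016] [ 0.6536  0.3521  0.4422  1.6665 -0.0001 -0.3387]
blk 1199 (0.45876583456993103, 0.43387243151664734) (0.06020085886120796, 0.011932425200939178) 56.49616241455078 z [0.102  0.1058 0.1074]
plate-top 1740 (0.4827702045440674, 0.4690003991127014) (0.0056271920911967754, 0.16607725620269775) 55.7149543762207 z [0.1137 0.1183 0.1197]
upper 15419 (0.4537840485572815, 0.42600998282432556) (0.1016724482178688, 0.17062146961688995) 55.957881927490234 z [0.0356 0.0368 0.0381]
```

View pics/w1.png

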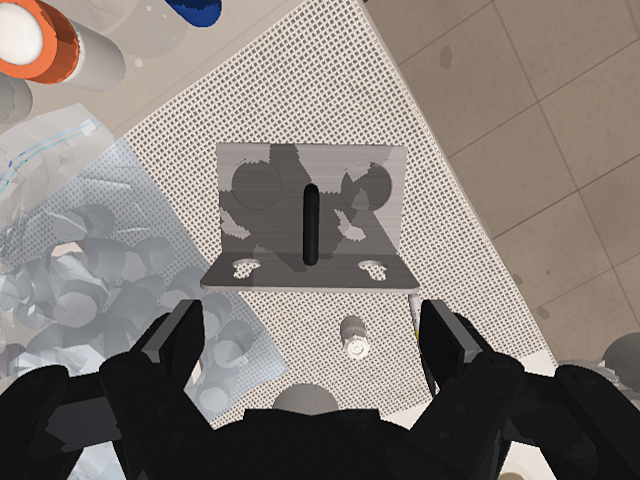

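Emit:
carry_out(rows=[[1,3.8,0,30,0,0,0.015],[1,0,0,35,0,0,0],[1,0,0,35,0,0,0],[1,0,0,30,0,0,0],[1,0,0,20,0,0,0],[1,0,0,10,0,0,0],[1,0,0,0,0,0,0],[1,0,0,0,0,0,0]], grip_force=100)

```text
time: 6.27
tcp_pos: [0.4591, 0.4316, 0.073]
tool_rot: [-1.469, 2.775, 0.0]
ft_force: [1.1, 1.2, -0.4]
gripper_width: 0.0854
grasp_force: 0.0
```

Emit:
carry_out(rows=[[1,-1.5,1.3,5,0,0,0],[1,0,0,0,0,0,0],[-1,0,0,0,0,0,0],[-1,0,0,0,0,0,0],[-1,0,0,0,0,0,0],[-1,0,0,0,0,0,0],[-1,0,0,0,0,0,0],[-1,0,0,0,0,0,0],[-1,0,0,0,0,0,0],[-1,0,0,0,0,0,0],[-1,0,0,0,0,0,0]], grip_force=100)

```text
time: 7.18
tcp_pos: [0.4587, 0.4342, 0.0665]
tool_rot: [-1.471, 2.776, -0.0]
ft_force: [0.0, -0.6, 0.6]
gripper_width: 0.011
grasp_force: 98.1
```

```bash
cat > plan.py <<'E'
import numpy as np
def plan(p0,yaw0,p1,yaw1,n):
    # tool down, yaw of tool x; prints dx,dy per row, turn after shift
    d=(np.array(p1)-p0)/n*1000; t=(yaw1-yaw0)/n
    for k in range(n):
        a=np.radians(yaw0+k*t); x=np.array([np.cos(a),np.sin(a)]); y=np.array([np.sin(a),-np.cos(a)])
        print("[-1, %.1f, %.1f, %.1f, 0, 0, %.4f],"%(d[:2]@x,d[:2]@y,-d[2],-np.radians(t)))
E
python3 -c "
from plan import *
plan((.4587,.4342,.257),-124.2,(.4872,-.1092,.257),-197.2,15)"
```

```text
[-1, 28.9, -21.9, -0.0, 0, 0, 0.0849],
[-1, 26.9, -24.3, -0.0, 0, 0, 0.0849],
[-1, 24.8, -26.5, -0.0, 0, 0, 0.0849],
[-1, 22.4, -28.5, -0.0, 0, 0, 0.0849],
[-1, 19.9, -30.3, -0.0, 0, 0, 0.0849],
[-1, 17.3, -31.9, -0.0, 0, 0, 0.0849],
[-1, 14.5, -33.2, -0.0, 0, 0, 0.0849],
[-1, 11.6, -34.4, -0.0, 0, 0, 0.0849],
[-1, 8.7, -35.2, -0.0, 0, 0, 0.0849],
[-1, 5.7, -35.8, -0.0, 0, 0, 0.0849],
[-1, 2.6, -36.2, -0.0, 0, 0, 0.0849],
[-1, -0.5, -36.3, -0.0, 0, 0, 0.0849],
[-1, -3.5, -36.1, -0.0, 0, 0, 0.0849],
[-1, -6.6, -35.7, -0.0, 0, 0, 0.0849],
[-1, -9.6, -35.0, -0.0, 0, 0, 0.0849],
```

Emit:
carry_out(rows=[[-1,0,0,-15,0,0,0],[-1,0,0,-35,0,0,0],[-1,0,0,-40,0,0,0],[-1,0,0,-40,0,0,0],[-1,0,0,-40,0,0,0],[-1,0,0,-20,0,0,0]])

```text
time: 7.68
tcp_pos: [0.459, 0.4348, 0.2607]
tool_rot: [-1.469, 2.772, 0.002]
ft_force: [1.3, 0.5, -3.0]
gripper_width: 0.011
grasp_force: 98.2
```

Emit:
carry_out(rows=[[-1,28.9,-21.9,0,0,0,0.0849],[-1,26.9,-24.3,0,0,0,0.0849],[-1,24.8,-26.5,0,0,0,0.0849],[-1,22.4,-28.5,0,0,0,0.0849],[-1,19.9,-30.3,0,0,0,0.0849],[-1,17.3,-31.9,0,0,0,0.0849],[-1,14.5,-33.2,0,0,0,0.0849],[-1,11.6,-34.4,0,0,0,0.0849],[-1,8.7,-35.2,0,0,0,0.0849],[-1,5.7,-35.8,0,0,0,0.0849],[-1,2.6,-36.2,0,0,0,0.0849],[-1,-0.5,-36.3,0,0,0,0.0849],[-1,-3.5,-36.1,0,0,0,0.0849],[-1,-6.6,-35.7,0,0,0,0.0849],[-1,-9.6,-35.0,0,0,0,0.0849],[-1,0,0,30,0,0,0],[-1,0,0,30,0,0,0],[-1,0,0,0,0,0,0],[-1,0,0,0,0,0,0]])

```text
time: 9.27
tcp_pos: [0.4841, -0.1078, 0.1917]
tool_rot: [-0.466, -3.096, -0.004]
ft_force: [-0.5, -1.3, -4.1]
gripper_width: 0.0108
grasp_force: 98.5
```

```bash
cat > st.py <<'E'
from h import *
import sys
np.set_printoptions(precision=4,suppress=True)
o=readout.get_obs(); print(o["time"],o["tcp_pos"],o["tool_rot"],o["qpos"],o["ft_force"])
im,d,W=grab("wrist"); save(sys.argv[1]+".png",im); np.savez(sys.argv[1]+".npz",im=im,d=d,W=W)
E
python3 st.py w2
```

```text
9.2667 [ 0.4841 -0.1078  0.1917] [-0.4662 -3.0956 -0.004 ] [-0.3546 -0.0206 -0.0489  1.5539  0.0002 -0.0557] [-0.4728 -1.3115 -4.0901]
```

View pics/w2.png

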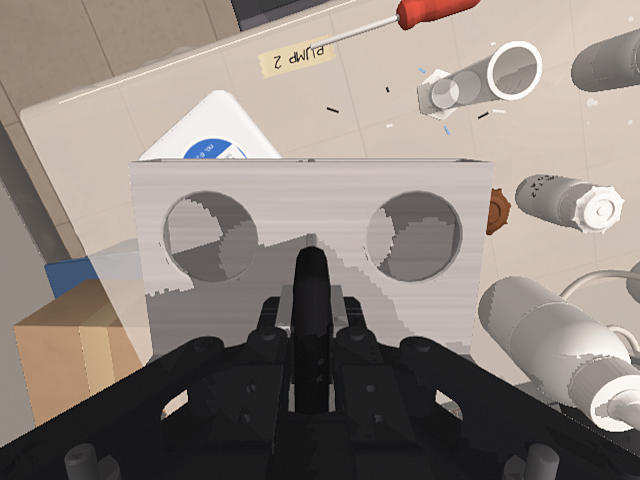

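```bash
cat > rel.py <<'E'
from h import *
np.set_printoptions(precision=4,suppress=True)
o=readout.get_obs(); t=np.array(o["tcp_pos"]); r=o["tool_rot"]; print(o["time"],t,r)
yt=2*np.arctan2(r[1],r[0])+np.pi; e=np.array([np.cos(yt),np.sin(yt)]); f=np.array([-e[1],e[0]]); print("toolyaw+180",np.degrees(np.arctan2(e[1],e[0])))
def rect(p,n):
    (cx,cy),(w,h),a=cv2.minAreaRect(p[:,:2].astype(np.float32)); print(n,len(p),"c",cx,cy,"wh",w,h,"a",a,"z",np.percentile(p[:,2],[5,50,95]))
W2=None
for c in ("scene","side"):
    im,d,W=grab(c); save(c+"1.png",im)
    D=W[...,:2]-t[:2]; u=D@e; v=D@f; Z=W[...,2]-t[2]+.0665   # holder-frame approx: u along +x from grip
    s=(u>.03)&(u<.06)&(abs(v)<.1)&(Z>.1135)&(Z<.125); rect(W[s],c+" platetop") if s.sum()>10 else 0
    k=(u>.03)&(u<.055)&(abs(v)<.1)&(Z>.05)&(Z<.13)
    if k.sum()>20: print(" v range",np.percentile(v[k],[1,99]),"zmax",np.percentile(Z[k],98), "u med",np.median(u[k]))
    k=(abs(u)<.034)&(abs(v)<.015)&(Z>.09)&(Z<.115)&(im.max(-1)<80); print(" blk",k.sum(),np.median(W[k],0))
    k=(u>-.07)&(u<.05)&(abs(v)<.1)&(Z>.026)&(Z<.042)
    if k.sum()>20: rect(W[k],c+" upper")
E
python3 rel.py
python3 - <<'E'
import numpy as np
from h import *
t=np.load("w2.npz");W=t["W"];Z=W[...,2]
o=readout.get_obs()
s=(Z>.15)&(Z<.175)&(np.arange(480)[:,None]<345)
k,L,st,_=cv2.connectedComponentsWithStats(s.astype(np.uint8)); b=1+np.argmax(st[1:,4]); p=W[L==b]
print("wrist upper",len(p),cv2.minAreaRect(p[:,:2].astype(np.float32)))
A=np.c_[p[:,:2],np.ones(len(p))];print(np.linalg.lstsq(A,p[:,2],rcond=None)[0],np.median(p[:,2]))
E
```

```text
9.3167 [ 0.4867 -0.1085  0.1952] [-0.4662 -3.1031 -0.0014]
toolyaw+180 -17.08953568759783
scene platetop 54 c 0.5378279685974121 -0.0797315239906311 wh 0.08033924549818039 0.008596900850534439 a 70.72769165039062 z [0.2429 0.2464 0.2498]
 v range [-0.0821  0.085 ] zmax 0.11878246614100085 u med 0.04055916419845811
 blk 147 [ 0.4728 -0.1006  0.2326]
scene upper 1504 c 0.4771885275840759 -0.10537546873092651 wh 0.1761140078306198 0.1100492775440216 a 72.50695037841797 z [0.1604 0.1649 0.1685]
side platetop 69 c 0.5410199761390686 -0.07252852618694305 wh 0.06695637851953506 0.012821339070796967 a 67.84969329833984 z [0.2429 0.2481 0.2532]
 v range [-0.0829  0.0881] zmax 0.124196005446272 u med 0.043291051711373874
 blk 85 [ 0.4749 -0.0998  0.2319]
side upper 528 c 0.48090270161628723 -0.10618823766708374 wh 0.17879068851470947 0.10945943742990494 a 72.95792388916016 z [0.1565 0.1685 0.1705]
wrist upper 42700 ((0.4733494222164154, -0.10540300607681274), (0.17127558588981628, 0.09612175077199936), 72.85295867919922)
[ 0.00323471 -0.00199667  0.16028993] 0.16204895280012205
```

Emit:
carry_out(rows=[[-1,0,-0.8,16,0,0,0],[-1,0,0,15.7,0,0,0],[-1,-20,0,0,0,0,0],[-1,-25,0,0,0,0,0],[-1,-20,0,0,0,0,0],[-1,-10,0,0,0,0,0],[-1,0,0,0,0,0,0],[-1,0,0,0,0,0,0],[-1,0,0,0,0,0,0]])

```text
time: 10.17
tcp_pos: [0.5598, -0.1317, 0.1666]
tool_rot: [0.466, 3.104, -0.001]
ft_force: [0.1, 0.1, -5.2]
gripper_width: 0.0104
grasp_force: 98.8
```

```bash
python3 rel.py
python3 - <<'E'
import cv2
a=cv2.imread("pics/scene1.png")[110:250,300:440]; b=cv2.imread("pics/side1.png")[165:275,280:390]
cv2.imwrite("pics/c1.png",cv2.hconcat([cv2.resize(a,(400,400),interpolation=2),cv2.resize(b,(400,400),interpolation=2)]))
E
```

```text
10.1667 [ 0.5598 -0.1317  0.1666] [ 0.466   3.1045 -0.0008]
toolyaw+180 -17.07243257838704
scene platetop 56 c 0.6113454699516296 -0.10253658890724182 wh 0.08847606927156448 0.010578256100416183 a 75.14779663085938 z [0.2139 0.217  0.2199]
 v range [-0.0832  0.0849] zmax 0.11825675287435487 u med 0.040437021725537745
 blk 126 [ 0.5458 -0.1243  0.2042]
scene upper 1370 c 0.5503907203674316 -0.12875217199325562 wh 0.17446082830429077 0.11067134141921997 a 72.0245361328125 z [0.1315 0.136  0.1394]
side platetop 54 c 0.6126484274864197 -0.09603111445903778 wh 0.06610371172428131 0.010957854799926281 a 71.86196899414062 z [0.2142 0.2184 0.2222]
 v range [-0.0852  0.0864] zmax 0.1209406943111219 u med 0.041018517665179485
 blk 77 [ 0.5467 -0.1229  0.2034]
side upper 678 c 0.5513777732849121 -0.12808650732040405 wh 0.1782829463481903 0.1121787503361702 a 72.61488342285156 z [0.1293 0.1384 0.1413]
```

View pics/c1.png

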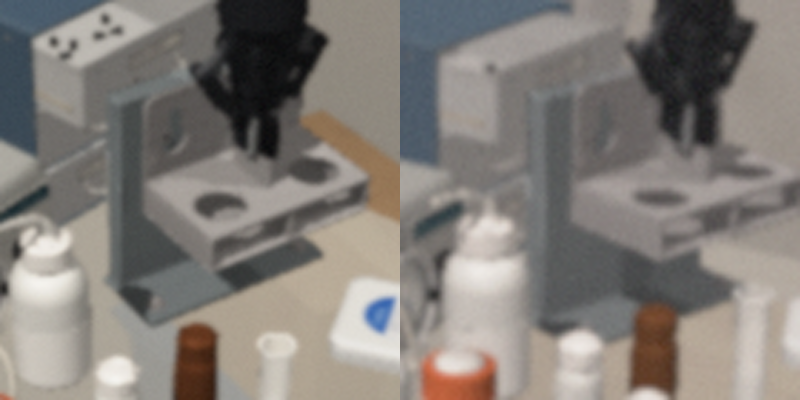

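Emit:
carry_out(rows=[[-1,-8,0,3,0,0,0],[-1,-8,0,0,0,0,0],[-1,-4,0,0,0,0,0],[-1,0,0,0,0,0,0],[-1,0,0,0,0,0,0]])

```text
time: 10.68
tcp_pos: [0.5784, -0.1379, 0.1613]
tool_rot: [-0.467, -3.106, -0.0]
ft_force: [-0.5, 0.4, -5.0]
gripper_width: 0.0111
grasp_force: 98.8
```

Emit:
carry_out(rows=[[-1,-2,0,0,0,0,0],[-1,0,0,0,0,0,0],[-1,0,0,0,0,0,0]])

```text
time: 10.93
tcp_pos: [0.5801, -0.1384, 0.1616]
tool_rot: [-0.467, -3.106, -0.0]
ft_force: [0.2, -0.1, -4.7]
gripper_width: 0.0109
grasp_force: 98.8
```

Emit:
carry_out(rows=[[-1,-2,0,-1.5,0,0,0],[-1,0,0,0,0,0,0],[-1,0,0,0,0,0,0]])

```text
time: 11.18
tcp_pos: [0.5823, -0.1391, 0.1634]
tool_rot: [0.467, 3.106, -0.0]
ft_force: [0.5, -0.4, -5.6]
gripper_width: 0.0106
grasp_force: 98.8
```

Emit:
carry_out(rows=[[-1,-1,0,0,0,0,0],[-1,0,0,0,0,0,0],[-1,0,0,0,0,0,0]])

```text
time: 11.43
tcp_pos: [0.5827, -0.1392, 0.1631]
tool_rot: [-0.468, -3.106, -0.0]
ft_force: [-0.7, 0.8, -3.7]
gripper_width: 0.011
grasp_force: 99.0
```

Emit:
carry_out(rows=[[-1,-1,0,0,0,0,0],[-1,0,0,0,0,0,0],[-1,0,0,0,0,0,0]])

```text
time: 11.68
tcp_pos: [0.5831, -0.1393, 0.163]
tool_rot: [-0.467, -3.104, -0.0]
ft_force: [-3.5, 1.2, -3.3]
gripper_width: 0.0112
grasp_force: 99.1
```

Emit:
carry_out(rows=[[-1,0.8,0,0,0,0,0],[-1,0,0,4,0,0,0],[-1,0,0,4,0,0,0],[-1,0,0,2,0,0,0],[-1,0,0,0,0,0,0],[-1,0,0,0,0,0,0]])

```text
time: 12.18
tcp_pos: [0.583, -0.1393, 0.152]
tool_rot: [-0.467, -3.105, -0.001]
ft_force: [-2.8, -0.3, -6.2]
gripper_width: 0.0108
grasp_force: 98.8
```

Emit:
carry_out(rows=[[-1,0,0,3,0,0,0],[-1,0,0,2,0,0,0],[-1,0,0,0,0,0,0],[-1,0,0,0,0,0,0]])

```text
time: 12.52
tcp_pos: [0.583, -0.1393, 0.1476]
tool_rot: [-0.467, -3.106, -0.0]
ft_force: [-4.3, 0.7, -5.1]
gripper_width: 0.0108
grasp_force: 99.0
```

Emit:
carry_out(rows=[[-1,0,0,4,0,0,0],[-1,0,0,4,0,0,0],[-1,0,0,2,0,0,0],[-1,0,0,0,0,0,0],[-1,0,0,0,0,0,0]])

```text
time: 12.93
tcp_pos: [0.583, -0.1392, 0.1376]
tool_rot: [-0.467, -3.106, -0.0]
ft_force: [-3.3, 1.1, -6.0]
gripper_width: 0.0108
grasp_force: 99.1
```

Emit:
carry_out(rows=[[-1,0,0,2,0,0,0],[-1,0,0,0,0,0,0],[-1,0,0,0,0,0,0]])

```text
time: 13.18
tcp_pos: [0.583, -0.1393, 0.1361]
tool_rot: [-0.467, -3.106, -0.0]
ft_force: [-4.0, 0.2, -4.4]
gripper_width: 0.0109
grasp_force: 99.2
```

Emit:
carry_out(rows=[[-1,0,0,1.5,0,0,0],[-1,0,0,0,0,0,0],[-1,0,0,0,0,0,0]])

```text
time: 13.43
tcp_pos: [0.583, -0.1393, 0.1348]
tool_rot: [-0.467, -3.106, -0.0]
ft_force: [-5.5, 1.2, -2.5]
gripper_width: 0.0107
grasp_force: 99.2
```

Emit:
carry_out(rows=[[-1,0,0,1,0,0,0],[-1,0,0,0,0,0,0],[-1,0,0,0,0,0,0]])

```text
time: 13.68
tcp_pos: [0.583, -0.1393, 0.134]
tool_rot: [-0.467, -3.106, -0.0]
ft_force: [-5.9, 0.9, -2.5]
gripper_width: 0.0106
grasp_force: 99.2
```

Emit:
carry_out(rows=[[-1,0,0,1,0,0,0],[-1,0,0,0,0,0,0],[-1,0,0,0,0,0,0]])

```text
time: 13.93
tcp_pos: [0.583, -0.1393, 0.133]
tool_rot: [-0.467, -3.106, -0.0]
ft_force: [-5.8, 1.1, -3.3]
gripper_width: 0.0105
grasp_force: 99.2
```

Emit:
carry_out(rows=[[-1,0,0,1,0,0,0],[-1,0,0,0,0,0,0],[-1,0,0,0,0,0,0]])

```text
time: 14.18
tcp_pos: [0.583, -0.1393, 0.132]
tool_rot: [-0.467, -3.106, -0.0]
ft_force: [-4.7, 0.9, -2.6]
gripper_width: 0.011
grasp_force: 99.2
```

Emit:
carry_out(rows=[[-1,0,0,1,0,0,0],[-1,0,0,0,0,0,0],[-1,0,0,0,0,0,0]])

```text
time: 14.43
tcp_pos: [0.5831, -0.1393, 0.1317]
tool_rot: [0.467, 3.106, -0.0]
ft_force: [-6.0, 1.5, -0.9]
gripper_width: 0.0107
grasp_force: 99.7
```

```bash
python3 rel.py
python3 - <<'E'
import cv2
a=cv2.imread("pics/scene1.png")[110:250,300:440]; b=cv2.imread("pics/side1.png")[165:275,280:390]
cv2.imwrite("pics/c2.png",cv2.hconcat([cv2.resize(a,(400,400),interpolation=2),cv2.resize(b,(400,400),interpolation=2)]))
E
```

```text
14.4333 [ 0.5831 -0.1393  0.1317] [ 0.4674  3.1064 -0.0001]
toolyaw+180 -17.11286714026142
scene platetop 110 c 0.6384183168411255 -0.10567305982112885 wh 0.09637993574142456 0.018919702619314194 a 65.02738189697266 z [0.1794 0.1837 0.1895]
 v range [-0.0938  0.0947] zmax 0.1262440464508817 u med 0.0415269236232603
 blk 120 [ 0.5692 -0.1306  0.1695]
scene upper 1343 c 0.5750025510787964 -0.13886474072933197 wh 0.19354136288166046 0.11510033160448074 a 72.92359924316406 z [0.0964 0.1011 0.1049]
side platetop 92 c 0.6406667232513428 -0.09540523588657379 wh 0.07788123935461044 0.02437824010848999 a 66.35887145996094 z [0.1792 0.1844 0.1897]
 v range [-0.0929  0.0954] zmax 0.12752690657345095 u med 0.043227017352817906
 blk 74 [ 0.5684 -0.1307  0.1686]
side upper 671 c 0.5752097368240356 -0.13940361142158508 wh 0.19051052629947662 0.11467281728982925 a 72.85873413085938 z [0.0938 0.1036 0.1065]
```

View pics/c2.png

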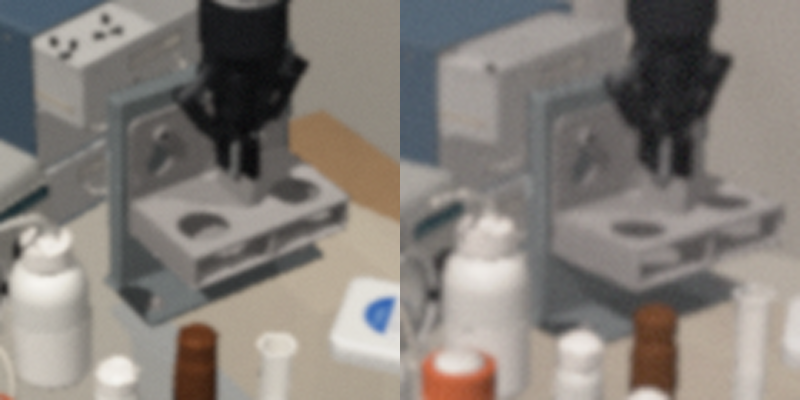

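Emit:
carry_out(rows=[[-1,0,0,1,0,0,0],[-1,0,0,0,0,0,0],[-1,0,0,0,0,0,0]])

```text
time: 14.78
tcp_pos: [0.5831, -0.1393, 0.1316]
tool_rot: [0.467, 3.106, -0.0]
ft_force: [-6.6, 1.9, 3.1]
gripper_width: 0.0107
grasp_force: 100.1
```

Emit:
carry_out(rows=[[-1,0,0,0.8,0,0,0],[-1,0,0,0,0,0,0],[-1,0,0,0,0,0,0]])

```text
time: 15.03
tcp_pos: [0.583, -0.1393, 0.1316]
tool_rot: [0.467, 3.105, -0.0]
ft_force: [-8.9, 1.9, 5.0]
gripper_width: 0.011
grasp_force: 100.5
```

Emit:
carry_out(rows=[[-0.3,0,0,0,0,0,0],[0,0,0,0,0,0,0],[0,0,0,0,0,0,0],[0,0,0,0,0,0,0],[0,0,0,0,0,0,0],[0,0,0,0,0,0,0],[0,0,0,-15,0,0,0],[0,0,0,-30,0,0,0],[0,0,0,-30,0,0,0],[0,20,0,-30,0,0,0],[0,30,0,0,0,0,0],[0,40,0,0,0,0,0],[0,40,0,0,0,0,0],[0,0,0,0,0,0,0]])

```text
time: 16.2
tcp_pos: [0.4514, -0.098, 0.2324]
tool_rot: [-0.465, -3.099, -0.003]
ft_force: [-0.2, 0.5, -0.7]
gripper_width: 0.0427
grasp_force: 0.0
```

```bash
cat > hung.py <<'E'
from h import *
import sys
np.set_printoptions(precision=4,suppress=True)
im,d,W=grab("wrist"); save(sys.argv[1]+".png",im); np.savez(sys.argv[1]+".npz",im=im,d=d,W=W)
o=readout.get_obs(); print(o["time"],o["tcp_pos"],o["tool_rot"],o["qpos"])
for l in ("holder","bottle_a_center"):
    for r in nets.silhouettes(l,"wrist"):
        m=r["region"]&(d>0); print(l,round(r["score"],2),r["rect"],np.nanmedian(W[m],0),"rgb",im[m].mean(0),"zmax",np.nanpercentile(W[m],97,0))
        if l=="holder":
            s=m&(W[...,2]>.092)&(W[...,2]<.112); p=W[s]; print(len(p),cv2.minAreaRect(p[:,:2].astype(np.float32)))
            A=np.c_[p[:,:2]-p[:,:2].mean(0),np.ones(len(p))]; print(np.linalg.lstsq(A,p[:,2],rcond=None)[0])
E
python3 hung.py w3
```

```text
16.25 [ 0.4554 -0.0996  0.2331] [-0.4667 -3.1044 -0.0008] [-0.3594 -0.1017 -0.0438  1.631   0.     -0.0609]
holder 0.58 [209.6, 303.5, 167.7, 113.2] [ 0.5613 -0.1308  0.1016] rgb [135.1369 127.7322 125.2942] zmax [ 0.6133 -0.0881  0.1513]
8081 ((0.5655122995376587, -0.1478639394044876), (0.14463287591934204, 0.09125243872404099), 72.77884674072266)
[ 0.0119 -0.0038  0.1018]
bottle_a_center 0.96 [414.8, 205.8, 66.8, 55.6] [0.4951 0.0107 0.0759] rgb [83.618  51.9207 33.8326] zmax [0.5159 0.0296 0.0827]
bottle_a_center 0.62 [489.9, 201.8, 84.0, 55.9] [0.5173 0.0836 0.0656] rgb [160.6857 154.0554 149.2343] zmax [0.536  0.1033 0.0826]
bottle_a_center 0.53 [629.5, 77.0, 10.5, 40.0] [0.4263 0.2202 0.0134] rgb [58.4839 69.172  99.914 ] zmax [0.4379 0.2305 0.0783]
```

View pics/w3.png

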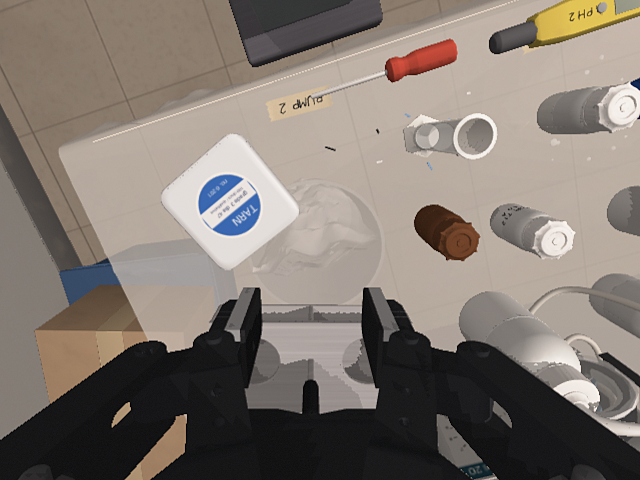

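Emit:
carry_out(rows=[[0.4,0,0,0,0,0,0.1208],[0.4,0,0,0,0,0,0.1208],[0.4,0,0,0,0,0,0.1208],[0.4,0,0,0,0,0,0.1208],[0.4,0,0,0,0,0,0.1208],[0.4,0,0,0,0,0,0.1208],[0.4,0,0,0,0,0,0.1208],[0.4,0,0,0,0,0,0.1208],[0.4,0,0,0,0,0,0.1208],[0.4,0,0,0,0,0,0.1208],[0.4,0,0,0,0,0,0.1208],[0.4,0,0,0,0,0,0.1208],[0.4,0,0,0,0,0,0.1208],[0.4,0,0,0,0,0,0],[0.4,0,0,0,0,0,0]])

```text
time: 17.6
tcp_pos: [0.4604, -0.1017, 0.234]
tool_rot: [2.524, 1.87, 0.001]
ft_force: [-0.3, 0.1, 0.3]
gripper_width: 0.06
grasp_force: 0.0
```

```bash
cat > bot.py <<'E'
from h import *
import sys
np.set_printoptions(precision=4,suppress=True)
def caps(name,W,im):
    X,Y,Z=W[...,0],W[...,1],W[...,2]
    s=(Z>.079)&(Z<.09)&(X>.38)&(X<.58)&(Y>-.02)&(Y<.26)
    n,L,st,_=cv2.connectedComponentsWithStats(s.astype(np.uint8))
    for k in range(1,n):
        if st[k,4]>15:
            p=W[L==k]; c,r=cv2.minEnclosingCircle(p[:,:2].astype(np.float32)); print(name,st[k],"c",np.round(c,4),"r",round(r,4),"z",np.median(p[:,2]),"rgb",im[L==k].mean(0))
z=np.load("w3.npz"); caps("w3",z["W"],z["im"])
im,d,W=grab("wrist"); save(sys.argv[1]+".png",im); np.savez(sys.argv[1]+".npz",W=W,im=im)
o=readout.get_obs(); print(o["time"],o["tcp_pos"],o["tool_rot"],o["qpos"])
caps(sys.argv[1],W,im)
for c in("scene","side"):
    z=np.load(c+"0.npz"); caps(c,z["W"],z["im"])
# holder holes
X,Y,Z=W[...,0],W[...,1],W[...,2]
s=((Z>.092)&(Z<.112)&(X>.48)&(X<.68)&(Y>-.26)&(Y<-.02)).astype(np.uint8)
print("upper px",s.sum())
cs,hi=cv2.findContours(s,cv2.RETR_CCOMP,cv2.CHAIN_APPROX_NONE)
K=None
for c,hh in zip(cs,hi[0]):
    if cv2.contourArea(c)>400:
        P=W[c[:,0,1],c[:,0,0]]; P=P[np.isfinite(P[:,0])&(abs(P[:,2]-.102)<.01)]
        print("hole" if hh[3]>=0 else "outer",cv2.boundingRect(c),len(P),cv2.minEnclosingCircle(P[:,:2].astype(np.float32)),cv2.minAreaRect(P[:,:2].astype(np.float32)))
E
python3 bot.py w4
```

```text
w3 [ 599   82   41   49 1282] c [0.4325 0.1533] r 0.0175 z 0.08136979898903811 rgb [222.1271 214.7878 209.0858]
w3 [436 119  17  34 150] c [0.4151 0.0228] r 0.0124 z 0.08477135297390422 rgb [157.48   150.7933 145.2067]
w3 [461 121  13  30 170] c [0.4178 0.0321] r 0.0106 z 0.0849002146327304 rgb [141.9412 133.9471 126.8588]
w3 [441 223  40  38 977] c [0.5025 0.0157] r 0.018 z 0.08132818234160236 rgb [104.5056  62.2774  38.2631]
w3 [535 222  39  37 965] c [0.525  0.0915] r 0.0171 z 0.08136505120990714 rgb [222.9855 215.2073 209.4477]
17.65 [ 0.4602 -0.1015  0.2339] [2.5239 1.87   0.0005] [-0.3597 -0.0915 -0.0328  1.629   0.      1.5066]
w4 [ 299   30   44   50 1420] c [0.5027 0.0164] r 0.0172 z 0.08133856462309166 rgb [114.4007  70.131   44.9232]
w4 [185  57  20  31 175] c [0.4135 0.0298] r 0.0111 z 0.08482093687310135 rgb [156.1371 146.7886 138.52  ]
w4 [203  62  21  34 131] c [0.4191 0.0247] r 0.0127 z 0.08452754199672197 rgb [178.9389 171.6794 165.1756]
scene [363 223  12   9  73] c [0.4999 0.0179] r 0.016 z 0.08095959465678987 rgb [92.3151 57.6438 37.9863]
scene [334 235  13  10  7
[... 897 characters left out ...]
0.0256 z 0.08576512106222081 rgb [165.      94.4706  69.3971]
side [342 272  13   7  69] c [0.4317 0.1564] r 0.0183 z 0.08301968104274596 rgb [192.6522 182.7246 175.4783]
side [323 282  13   8  76] c [0.4426 0.2344] r 0.0178 z 0.08307899314912921 rgb [ 71.8158  94.3158 151.6053]
upper px 21693
outer (396, 99, 176, 245) 1051 ((0.5855019688606262, -0.14171113073825836), 0.10547364503145218) ((0.5774741768836975, -0.13917756080627441), (0.19017714262008667, 0.10764946043491364), 72.48412322998047)
hole (424, 130, 63, 64) 176 ((0.5768265128135681, -0.0859096497297287), 0.02384098805487156) ((0.5766835808753967, -0.08555257320404053), (0.04641948640346527, 0.04656435549259186), 3.478200912475586)
```

View pics/w4.png

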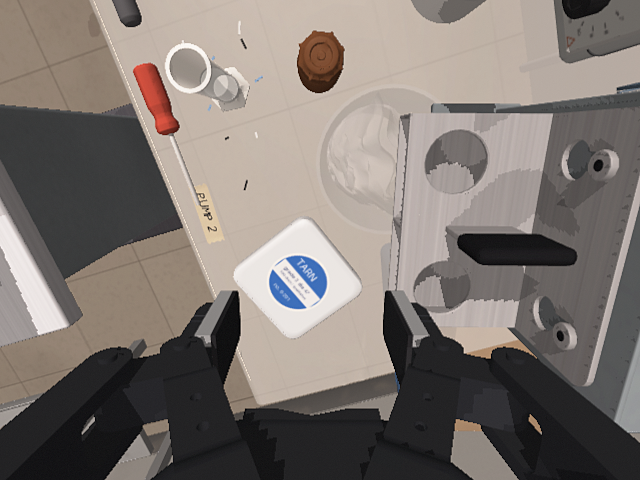

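Emit:
carry_out(rows=[[0.4,34.1,0.7,0,0,0,0],[0.4,34.1,0.7,0,0,0,0],[0.4,34.1,0.7,0,0,0,0],[0.4,34.1,0.7,0,0,0,0],[0.4,34.1,0.7,0,0,0,0],[0.4,34.1,0.7,0,0,0,0],[0.4,0,0,0,0,0,0],[0.4,0,0,0,0,0,0],[0.4,0,0,0,0,0,0]])

```text
time: 18.4
tcp_pos: [0.5233, 0.0931, 0.2336]
tool_rot: [2.525, 1.869, -0.001]
ft_force: [0.7, 0.5, -0.5]
gripper_width: 0.0593
grasp_force: 0.0
```

```bash
python3 bot.py w5 | grep -v -e scene -e side -e w3
```

```text
18.45 [0.5232 0.0926 0.2338] [ 2.5263  1.867  -0.0007] [ 0.0492  0.0656  0.1225  1.6279 -0.0005  1.9179]
w5 [265  50  69  40 208] c [0.5496 0.2104] r 0.0256 z 0.08291063516019444 rgb [115.1106  58.8221  38.3846]
w5 [ 132   55   45   47 1354] c [0.4426 0.2319] r 0.0168 z 0.08136529876277931 rgb [ 37.5347  71.0635 145.497 ]
w5 [ 163  161   42   42 1065] c [0.4336 0.154 ] r 0.0167 z 0.08129003105743454 rgb [229.646  222.4563 216.7962]
w5 [296 201  38  38 983] c [0.5253 0.0931] r 0.017 z 0.08129327231649838 rgb [233.3032 226.1353 220.5575]
w5 [298 289  35  34 785] c [0.5034 0.0174] r 0.017 z 0.08127695673011606 rgb [109.8229  65.2586  39.8904]
upper px 1731
outer (452, 419, 45, 49) 145 ((0.6062686443328857, -0.14754042029380798), 0.031146682798862457) ((0.6094154119491577, -0.14507871866226196), (0.028989741578698158, 0.05843470245599747), 38.03614044189453)
outer (384, 355, 16, 65) 133 ((0.5436042547225952, -0.07096682488918304), 0.0317595936357975) ((0.5482272505760193, -0.07235387712717056), (0.06334993243217468, 0.011287571862339973), 73.01414489746094)
```

View pics/w5.png

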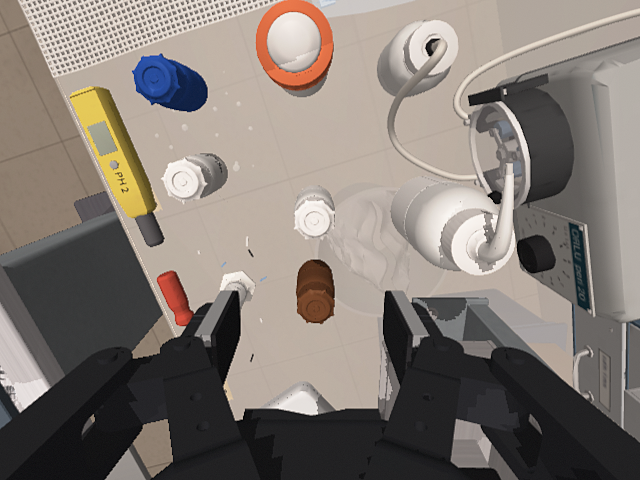

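Emit:
carry_out(rows=[[0.4,0.8,1.8,30,0,0,0],[0.4,0,0,40,0,0,0],[0.4,0,0,40,0,0,0],[0.4,0,0,40,0,0,0],[0.4,0,0,25,0,0,0],[0.4,0,0,15,0,0,0],[0.4,0,0,0,0,0,0],[0.4,0,0,0,0,0,0],[0.4,0,0,0,0,0,0]])

```text
time: 19.2
tcp_pos: [0.5264, 0.0927, 0.0456]
tool_rot: [2.527, 1.864, 0.004]
ft_force: [0.8, -0.5, 0.0]
gripper_width: 0.0598
grasp_force: 0.0
```

Emit:
carry_out(rows=[[-1,0,0,0,0,0,0],[-1,0,0,0,0,0,0],[-1,0,0,0,0,0,0],[-1,0,0,0,0,0,0],[-1,0,0,0,0,0,0],[-1,0,0,0,0,0,0]], grip_force=35)

```text
time: 19.7
tcp_pos: [0.5268, 0.0936, 0.0463]
tool_rot: [2.525, 1.865, 0.005]
ft_force: [-0.9, 0.6, 6.4]
gripper_width: 0.0353
grasp_force: 34.7
```

Emit:
carry_out(rows=[[-1,0,0,-15,0,0,0],[-1,0,0,-35,0,0,0],[-1,0,0,-40,0,0,0],[-1,0,0,-40,0,0,0],[-1,-26.1,16.7,0,0,0,0],[-1,-26.1,16.7,0,0,0,0],[-1,-26.1,16.7,0,0,0,0],[-1,-26.1,16.7,0,0,0,0],[-1,-26.1,16.7,0,0,0,0],[-1,-26.1,16.7,0,0,0,0],[-1,0,0,0,0,0,0],[-1,0,0,0,0,0,0],[-1,0,0,0,0,0,0],[-1,0,0,0,0,0,0]])

```text
time: 20.87
tcp_pos: [0.5746, -0.0846, 0.1739]
tool_rot: [-2.525, -1.868, -0.0]
ft_force: [-0.6, 0.3, -0.6]
gripper_width: 0.0351
grasp_force: 35.1
```

```bash
cat > inh.py <<'E'
from h import *
import sys
np.set_printoptions(precision=4,suppress=True)
im,d,W=grab("wrist"); save(sys.argv[1]+".png",im); o=readout.get_obs(); t=np.array(o["tcp_pos"]); print(o["time"],t,o["tool_rot"])
R=cv2.Rodrigues(np.array(o["tool_rot"],float))[0]; T=(W-t)@R   # tool coords
s=(abs(T[...,0])<.035)&(abs(T[...,1])<.03)&(T[...,2]>-.06)&(T[...,2]<.06)&(im.min(-1)>120)
n,L,st,_=cv2.connectedComponentsWithStats(s.astype(np.uint8))
b=1+np.argmax(st[1:,4]); p=T[L==b]; z=np.percentile(p[:,2],2); q=p[p[:,2]<z+.003]; print("cap top toolz",z,st[b],"center",cv2.minEnclosingCircle(q[:,:2].astype(np.float32)),len(q), "zrange",np.percentile(p[:,2],[2,50,98]))
E
python3 inh.py w6
python3 - <<'E'
import cv2
a=cv2.imread("pics/w6.png")[130:480,150:560]; cv2.imwrite("pics/w6c.png",cv2.resize(a,None,fx=1.5,fy=1.5))
E
```

```text
20.9167 [ 0.5747 -0.0845  0.1739] [-2.5252 -1.8684 -0.0002]
cap top toolz -0.0362880193617669 [  264   237   100   154 11734] center ((0.000504177762195468, -0.00017774740990716964), 0.016057707369327545) 4775 zrange [-0.0363 -0.0321  0.0338]
```

View pics/w6c.png

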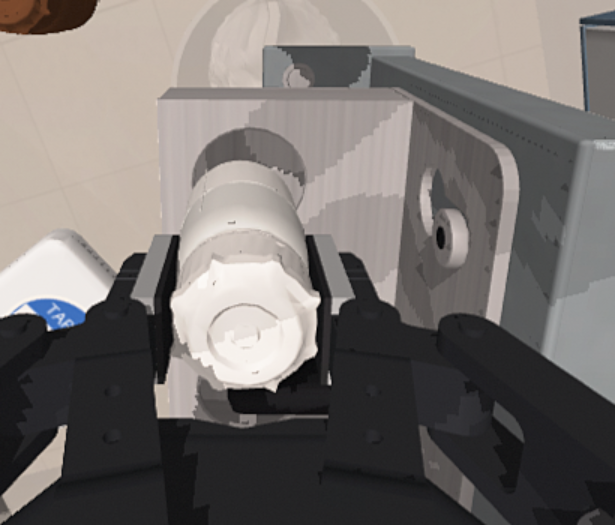

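Emit:
carry_out(rows=[[-1,-0.6,2.2,5,0,0,0],[-1,0,0,10,0,0,0],[-1,0,0,8,0,0,0],[-1,0,0,6,0,0,0],[-1,0,0,6,0,0,0],[-1,0,0,0,0,0,0]])

```text
time: 21.42
tcp_pos: [0.5754, -0.0864, 0.1363]
tool_rot: [-2.524, -1.865, 0.004]
ft_force: [-0.0, 0.3, -0.6]
gripper_width: 0.0349
grasp_force: 35.2
```

Emit:
carry_out(rows=[[-1,0,0,6,0,0,0],[-1,0,0,5,0,0,0],[-1,0,0,3,0,0,0],[-1,0,0,0,0,0,0],[-1,0,0,0,0,0,0]])

```text
time: 21.83
tcp_pos: [0.5766, -0.0869, 0.1246]
tool_rot: [-2.527, -1.866, 0.0]
ft_force: [0.7, -0.2, -0.2]
gripper_width: 0.0349
grasp_force: 35.2
```

Emit:
carry_out(rows=[[-1,0,0,3,0,0,0],[-1,0,0,0,0,0,0],[-1,0,0,0,0,0,0]])

```text
time: 22.08
tcp_pos: [0.5768, -0.0869, 0.1218]
tool_rot: [2.527, 1.867, -0.0]
ft_force: [0.5, -0.2, -0.8]
gripper_width: 0.0352
grasp_force: 35.2
```

Emit:
carry_out(rows=[[-1,0,0,2,0,0,0],[-1,0,0,0,0,0,0],[-1,0,0,0,0,0,0]])

```text
time: 22.33
tcp_pos: [0.5767, -0.0869, 0.1197]
tool_rot: [-2.527, -1.867, 0.0]
ft_force: [0.5, 0.4, -0.5]
gripper_width: 0.0351
grasp_force: 35.2
```

Emit:
carry_out(rows=[[-1,0,0,1.5,0,0,0],[-1,0,0,0,0,0,0],[-1,0,0,0,0,0,0]])

```text
time: 22.58
tcp_pos: [0.5767, -0.0868, 0.1182]
tool_rot: [-2.527, -1.867, 0.0]
ft_force: [-1.0, 1.1, -0.4]
gripper_width: 0.0354
grasp_force: 35.2
```

Emit:
carry_out(rows=[[-1,0,0,1,0,0,0],[-1,0,0,0,0,0,0],[-1,0,0,0,0,0,0]])

```text
time: 22.83
tcp_pos: [0.5769, -0.0869, 0.1175]
tool_rot: [2.527, 1.866, 0.0]
ft_force: [0.2, -0.4, 0.3]
gripper_width: 0.0355
grasp_force: 35.2
```

Emit:
carry_out(rows=[[-1,0,0,1,0,0,0],[-1,0,0,0,0,0,0],[-1,0,0,0,0,0,0]])

```text
time: 23.08
tcp_pos: [0.5769, -0.0869, 0.1168]
tool_rot: [2.527, 1.866, 0.001]
ft_force: [-0.4, 0.8, 2.6]
gripper_width: 0.0351
grasp_force: 35.5
```

Emit:
carry_out(rows=[[-1,0,0,1,0,0,0],[-1,0,0,0,0,0,0],[-1,0,0,0,0,0,0]])

```text
time: 23.33
tcp_pos: [0.577, -0.0868, 0.1166]
tool_rot: [2.526, 1.866, 0.001]
ft_force: [-1.0, 1.4, 6.7]
gripper_width: 0.0348
grasp_force: 36.0
```

Emit:
carry_out(rows=[[-1,0,0,-2,0,0,0],[0.35,0,0,0,0,0,0],[0.35,0,0,0,0,0,0],[0.35,0,0,0,0,0,0],[0.35,0,0,0,0,0,0],[0.35,0,0,-20,0,0,0],[0.35,0,0,-35,0,0,0],[0.35,0,0,-35,0,0,0],[0.35,0,0,-25,0,0,0],[0.35,26.9,-29.7,0,0,0,0],[0.35,26.9,-29.7,0,0,0,0],[0.35,26.9,-29.7,0,0,0,0],[0.35,26.9,-29.7,0,0,0,0],[0.35,26.9,-29.7,0,0,0,0],[0.35,26.9,-29.7,0,0,0,0],[0.35,26.9,-29.7,0,0,0,0],[0.35,0,0,0,0,0,0],[0.35,0,0,0,0,0,0],[0.35,0,0,0,0,0,0]])

```text
time: 24.92
tcp_pos: [0.4336, 0.1541, 0.232]
tool_rot: [2.526, 1.867, -0.0]
ft_force: [0.6, 0.6, -0.3]
gripper_width: 0.0575
grasp_force: 0.0
```

```bash
python3 bot.py w7 | grep -v -e scene -e side -e w3
python3 - <<'E'
from h import *
im,d,W=grab("scene"); save("scene2.png",im)
X,Y,Z=W[...,0],W[...,1],W[...,2]
s=(Z>.148)&(Z<.165)&(X>.53)&(X<.615)&(Y>-.12)&(Y<-.05)&(im.min(-1)>110); p=W[s]; print("bottle in hole (scene)",len(p),np.median(p,0),np.percentile(p[:,2],97),cv2.minEnclosingCircle(p[:,:2].astype(np.float32)))
E
```

```text
24.9667 [0.4339 0.1535 0.232 ] [ 2.5271  1.8654 -0.0005] [ 0.1947 -0.1196 -0.0625  1.628  -0.0006  2.0645]
w7 [398  63  38  72 316] c [0.5431 0.2184] r 0.0262 z 0.08294545458851676 rgb [139.8671  70.538   45.1835]
w7 [ 273  101   43   45 1239] c [0.4435 0.2318] r 0.0167 z 0.08128981737566704 rgb [ 41.1533  76.4956 155.0404]
w7 [292 202  40  38 979] c [0.4336 0.1537] r 0.0167 z 0.08133205620039663 rgb [237.2145 230.8468 225.621 ]
w7 [435 323  10  13  50] c [0.5158 0.024 ] r 0.0069 z 0.08025151007488436 rgb [108.04  64.06  38.92]
w7 [321 342  28  16 185] c [0.4176 0.0301] r 0.0125 z 0.0842294989748977 rgb [187.7946 179.5351 172.7622]
upper px 2166
outer (485, 446, 31, 34) 97 ((0.5376688241958618, -0.12387789785861969), 0.023572538048028946) ((0.5377011895179749, -0.12238233536481857), (0.04118121415376663, 0.02764841914176941), 81.46764373779297)
outer (570, 378, 70, 49) 188 ((0.6446860432624817, -0.06644157320261002), 0.030776692554354668) ((0.6451873183250427, -0.06640218943357468), (0.04375995695590973, 0.04443885385990143), 35.768333435058594)
bottle in hole (scene) 49 [ 0.56311981 -0.08729253  0.15101249] 0.1534456534467575 ((0.5680893659591675, -0.08355118334293365), 0.01682516559958458)
```

Emit:
carry_out(rows=[[0.35,0,0,30,0,0,0],[0.35,0,0,40,0,0,0],[0.35,0,0,40,0,0,0],[0.35,0,0,40,0,0,0],[0.35,0,0,22,0,0,0],[0.35,0,0,13,0,0,0],[0.35,0,0,0,0,0,0],[0.35,0,0,0,0,0,0]])

```text
time: 25.68
tcp_pos: [0.4331, 0.1529, 0.0464]
tool_rot: [-2.528, -1.863, 0.004]
ft_force: [0.5, 0.3, 0.8]
gripper_width: 0.0577
grasp_force: 0.0
```

Emit:
carry_out(rows=[[-1,0,0,0,0,0,0],[-1,0,0,0,0,0,0],[-1,0,0,0,0,0,0],[-1,0,0,0,0,0,0],[-1,0,0,0,0,0,0],[-1,0,0,0,0,0,0]], grip_force=35)

```text
time: 26.18
tcp_pos: [0.4353, 0.1543, 0.0493]
tool_rot: [2.525, 1.865, 0.006]
ft_force: [1.7, -1.9, 5.8]
gripper_width: 0.0353
grasp_force: 34.7
```

Emit:
carry_out(rows=[[-1,0,0,-15,0,0,0],[-1,0,0,-35,0,0,0],[-1,0,0,-40,0,0,0],[-1,0,0,-40,0,0,0],[-1,0,0,-40,0,0,0],[-1,0,0,-30,0,0,0],[-1,-28.8,20.5,0,0,0,0],[-1,-28.8,20.5,0,0,0,0],[-1,-28.8,20.5,0,0,0,0],[-1,-28.8,20.5,0,0,0,0],[-1,-28.8,20.5,0,0,0,0],[-1,-28.8,20.5,0,0,0,0],[-1,-28.8,20.5,0,0,0,0],[-1,-28.8,20.5,0,0,0,0],[-1,-28.8,20.5,0,0,0,0],[-1,-28.8,20.5,0,0,0,0],[-1,0,0,30,0,0,0],[-1,0,0,30,0,0,0],[-1,0,0,0,0,0,0],[-1,0,0,0,0,0,0]])

```text
time: 27.85
tcp_pos: [0.5424, -0.1801, 0.184]
tool_rot: [-2.521, -1.862, 0.006]
ft_force: [0.2, 0.4, 0.4]
gripper_width: 0.0353
grasp_force: 34.7
```

```bash
python3 inh.py w8
```

```text
27.9 [ 0.5442 -0.1807  0.1872] [-2.5251 -1.8662  0.0011]
cap top toolz -0.030425784362714207 [  237   235   125   152 11697] center ((0.004475047346204519, -0.006207696162164211), 0.020700260996818542) 4615 zrange [-0.0304 -0.0259  0.0393]
```

```bash
python3 inh.py w9
python3 - <<'E'
import cv2
a=cv2.imread("pics/w9.png")[130:480,130:540]; cv2.imwrite("pics/w9c.png",cv2.resize(a,None,fx=1.3,fy=1.3))
E
```

```text
27.95 [ 0.5454 -0.1811  0.1892] [2.5246 1.8664 0.002 ]
cap top toolz -0.03149131088605207 [  237   235   125   152 11702] center ((0.0034043476916849613, -0.006707248277962208), 0.020063942298293114) 4667 zrange [-0.0315 -0.0271  0.0381]
```

Emit:
carry_out(rows=[[-1,0,0,0,0,0,0],[-1,0,0,0,0,0,0]])

```text
time: 28.12
tcp_pos: [0.5463, -0.1816, 0.1907]
tool_rot: [2.522, 1.865, 0.004]
ft_force: [-0.0, -0.2, -1.0]
gripper_width: 0.0355
grasp_force: 34.7
```

```bash
sed -i 's/^b=1+.*/&; print("mean",q.mean(0),"pct",np.percentile(q[:,:2],[1,99],0).ravel())/' inh.py; python3 inh.py w9
python3 - <<'E'
import cv2
a=cv2.imread("pics/w9.png")[130:480,130:540]; cv2.imwrite("pics/w9c.png",cv2.resize(a,None,fx=1.3,fy=1.3))
E
```

```text
28.1667 [ 0.5462 -0.1815  0.1903] [2.5226 1.8649 0.0038]
cap top toolz -0.033698968457808995 [  261   235   101   152 11051] center ((0.0008562309667468071, 0.0002649235539138317), 0.016908764839172363) 4578 zrange [-0.0337 -0.0295  0.0361]
mean [ 0.0013 -0.0001 -0.0324] pct [-0.0118 -0.0132  0.0139  0.0131]
```

View pics/w9c.png

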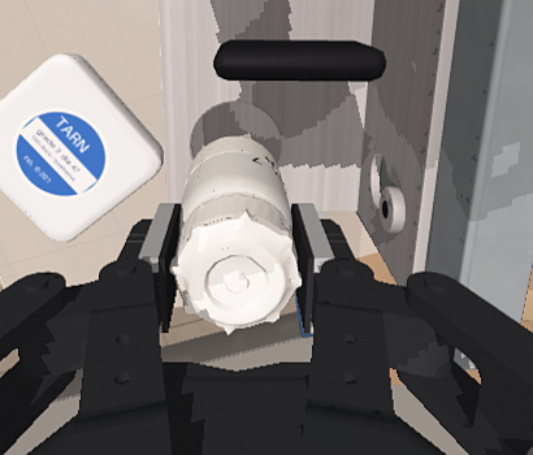

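Emit:
carry_out(rows=[[-1,-0.3,0.8,10,0,0,0],[-1,0,0,15,0,0,0],[-1,0,0,10,0,0,0],[-1,0,0,6,0,0,0],[-1,0,0,6,0,0,0],[-1,0,0,0,0,0,0],[-1,0,0,0,0,0,0]])

```text
time: 28.75
tcp_pos: [0.5451, -0.1817, 0.14]
tool_rot: [-2.526, -1.866, 0.001]
ft_force: [0.2, 0.1, -0.9]
gripper_width: 0.0353
grasp_force: 34.7
```

Emit:
carry_out(rows=[[-1,0,0,6,0,0,0],[-1,0,0,6,0,0,0],[-1,0,0,4,0,0,0],[-1,0,0,0,0,0,0],[-1,0,0,0,0,0,0]])

```text
time: 29.17
tcp_pos: [0.545, -0.1817, 0.1238]
tool_rot: [-2.526, -1.866, 0.001]
ft_force: [-0.6, -0.5, -1.1]
gripper_width: 0.0352
grasp_force: 34.7
```

Emit:
carry_out(rows=[[-1,0,2,2,0,0,0],[-1,0,0,0,0,0,0],[-1,0,0,0,0,0,0]])

```text
time: 29.42
tcp_pos: [0.5475, -0.1825, 0.1224]
tool_rot: [2.527, 1.867, 0.0]
ft_force: [0.5, 0.7, -0.9]
gripper_width: 0.0355
grasp_force: 34.7
```

Emit:
carry_out(rows=[[-1,0,0,2,0,0,0],[-1,0,0,0,0,0,0],[-1,0,0,0,0,0,0]])

```text
time: 29.67
tcp_pos: [0.5472, -0.1824, 0.1202]
tool_rot: [-2.527, -1.867, 0.0]
ft_force: [-0.2, 0.1, -1.1]
gripper_width: 0.0353
grasp_force: 34.7
```

Emit:
carry_out(rows=[[-1,0,0,1,0,0,0],[-1,0,0,0,0,0,0],[-1,0,0,0,0,0,0]])

```text
time: 29.92
tcp_pos: [0.5474, -0.1825, 0.1198]
tool_rot: [2.526, 1.866, 0.0]
ft_force: [-0.2, 0.9, 2.3]
gripper_width: 0.0354
grasp_force: 35.0
```

Emit:
carry_out(rows=[[-1,0,0,-0.5,0,0,0],[0.35,0,0,0,0,0,0],[0.35,0,0,0,0,0,0],[0.35,0,0,0,0,0,0],[0.35,0,0,0,0,0,0],[0.35,0,0,-20,0,0,0],[0.35,0,0,-35,0,0,0],[0.35,0,0,-35,0,0,0],[0.35,0,0,-25,0,0,0],[0.35,12.7,-27,0,0,0,0],[0.35,12.7,-27,0,0,0,0],[0.35,12.7,-27,0,0,0,0],[0.35,12.7,-27,0,0,0,0],[0.35,0,0,0,0,0,0],[0.35,0,0,0,0,0,0],[0.35,0,0,0,0,0,0],[0.35,0,0,0,0,0,0]])

```text
time: 31.33
tcp_pos: [0.4598, -0.1028, 0.2348]
tool_rot: [2.527, 1.866, 0.001]
ft_force: [0.5, -0.4, -0.1]
gripper_width: 0.0582
grasp_force: 0.0
```

Run:
```python
from h import *
np.set_printoptions(precision=4,suppress=True)
im,d,W=grab("wrist"); save("w10.png",im); o=readout.get_obs(); print(o["time"],o["tcp_pos"],o["ft_force"],o["gripper_width"])
X,Y,Z=W[...,0],W[...,1],W[...,2]
s=(Z>.142)&(Z<.17)&(X>.5)&(X<.62)&(Y>-.24)&(Y<-.04)&(im.min(-1)>80)
n,L,st,_=cv2.connectedComponentsWithStats(s.astype(np.uint8))
for k in range(1,n):
    if st[k,4]>150:
        p=W[L==k]; top=np.percentile(p[:,2],90); q=p[p[:,2]>top-.004]
        print(st[k],"cap",cv2.minEnclosingCircle(q[:,:2].astype(np.float32)),"top",top,im[L==k].mean(0))
        A=np.c_[q[:,:2]-q[:,:2].mean(0),np.ones(len(q))]; print("  slope",np.linalg.lstsq(A,q[:,2],rcond=None)[0][:2])
u=(Z>.092)&(Z<.112)&(X>.5)&(X<.65)&(Y>-.26)&(Y<-.02); p=W[u]; print("upper z",np.median(p[:,2]),cv2.minAreaRect(p[:,:2].astype(np.float32)))
h=(Z>.16)&(Z<.18)&(im.max(-1)<70)&(X>.5)&(X<.65)&(Y>-.2)&(Y<-.08); p=W[h]; print("handle",len(p),cv2.minAreaRect(p[:,:2].astype(np.float32)))
for c in ("scene",):
    i2,d2,W2=grab(c)
    z0=np.load(c+"0.npz")["W"]
    for l in ("orange_jar","cylinder","wash_bottle","filter_case"):
        for r in nets.silhouettes(l,c)[:1]:
            m=r["region"]; print(l,np.nanmedian(W2[m],0),np.nanmedian(z0[m],0))
```

```text
31.3833 [ 0.4598 -0.1029  0.2348] [0.3341 0.2855 0.0675] 0.057504015062634806
[ 448  140   62   58 2606] cap ((0.5730623602867126, -0.08608490973711014), 0.018722543492913246) top 0.1523875726238427 [224.0004 216.0384 210.0948]
  slope [ 0.0131 -0.0143]
[ 542  254   51  122 2539] cap ((0.608191967010498, -0.19391953945159912), 0.04094381257891655) top 0.16837160796014694 [102.0866  96.3616  94.655 ]
  slope [-0.0251  0.0054]
[ 433  287   55   51 1938] cap ((0.5442948341369629, -0.18104435503482819), 0.01818898692727089) top 0.15244052425947016 [231.9598 225.0165 219.5315]
  slope [ 0.0176 -0.0288]
upper z 0.10125103920455403 ((0.5755578875541687, -0.14345228672027588), (0.1814170926809311, 0.10708678513765335), 72.95809173583984)
handle 2252 ((0.5997886657714844, -0.13131824135780334), (0.08905413746833801, 0.042324211448431015), 21.31650161743164)
orange_jar [0.5353 0.2313 0.0724] [0.535  0.2311 0.074 ]
cylinder [0.4092 0.0362 0.0653] [0.4094 0.0364 0.065 ]
wash_bottle [0.6143 0.0746 0.0832] [0.6141 0.0746 0.0842]
filter_case [ 0.4147 -0.1595  0.0203] [ 0.4146 -0.1591  0.0203]
```

```bash
python3 -c "
from station import job; print(job.hand_in())"
```

```text
the job is handed in; nothing more can be done
None
```

The holder hangs on both screws at the tops of its slots, and each white bottle stands upright on the tray floor in its own hole. The bystanders read within 1 mm of where they started (horizontally), the arm is clear, and the job was handed in at about 31 s; no verdict came back.

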